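Index the filling funnel over the open candle cup

TASK

The filling funnel's swing arm is locked by a spring-loaded index pin. Hook a fingertip through the pin's pull ring, lift the pin clear of its hole without gripping the ring, swing the arm one hole so that the funnel stands over the open cup, and let the pin spring fully home in that hole. Take the finger out and stay clear; leave the cups, tools and pots where they stand.

Things in the scene. Friction and masses are not known exactly. Their poses are not given: they have to be found in the camera images.
- station: Filling fixture fixed to the table. Origin: on the arm's upright pivot axis, at table height; x from the ring side to the cup side, z up; it stands crosswise, x roughly to the robot's left. Steel base plate 390 x 270 mm, 12 thick, from x = -175 to 215 mm. Three cups stand on it on the +x side in an arc of 160 mm radius about the pivot, one hole pitch (0.42 rad) apart.
- quadrant (a point): Middle hole of the steel quadrant on the fixture's ring side (-x), at the level of its top, 50 mm above the table. Five 12 mm square holes lie on a 140 mm radius about the pivot, 0.42 rad apart (-0.84 to 0.84); this is the middle one, in which the pin starts.
- swing_arm (a joint): Angle of the two-ended aluminium swing arm about the pivot, rad; 0 at the middle hole, where it starts locked; grows counter-clockwise from above (funnel towards the fixture's +y, ring end towards its -y). One hole is 0.42 rad; stops at +-0.88. With the pin up it turns lightly (0.1 N m of friction) and stays where it is left.
- index_pin (a joint): Height of the spring index pin above home, m: 0 = fully home in a hole, over 0.010 = clear of the quadrant (between holes a released pin rides on its top at about 0.010 and drops in when swung over a hole), 0.028 = upper stop. Spring and weight press it down with 5 N at home, 8 N at the stop. It moves straight up and does not turn.
- ring (a point): Centre of the pin's steel pull ring at the arm's near (-x) end, 125 mm from the pivot axis, 134 mm above the table with the pin home. 64 mm outside, 50 clear inside, 6 mm bar, rigid on the pin. x: level, to the pivot; y: across, the ring's width; z up. It leans 30 degrees (top to +x), so a finger pointing to +x and about 45 degrees down goes squarely through.
- ring_top (a point): Centre of the ring's top bar, under which the finger lifts: 15 mm in +x and 25 mm above the ring's centre. Same axes.
- knob (a point): Top of the pin's round knob (20 mm wide) just below the ring, 108 mm above the table with the pin home. The arm's 32 mm wide tail bar lies lower, its top 69 mm above the table.
- pivot (a point): Top of the arm's hub on the pivot axis, 161 mm above the table; hub radius 27 mm. Axes of the arm: x from the ring end to the funnel end.
- outlet (a point): Centre of the lower mouth (18 mm wide) of the steel filling funnel on the arm's far end, exactly opposite the ring, 160 mm from the pivot axis, 98 mm above the table. The funnel's rim is 92 mm wide, 172 mm above the table. Cups pass about 12 mm below the mouth.
- open_cup_rim (a point): Centre of the mouth of the open, empty white ceramic cup (56 mm wide, 66 mm high), 78 mm above the table. It stands one hole to one side or the other of the funnel's starting place, at 0.42 or -0.42 rad of the swing arm.
- lidded_cup_a: Filled white cup closed with a flat steel lid with a small knob, 58 mm wide, 72 mm high, loose; origin under its centre, 12 mm above the table. Stands one hole away on the other side.
- lidded_cup_b: The same kind of lidded cup; stands under the funnel at the start.
- brush: Loose brush with a blue handle, lying on the table beyond the ring end of the fixture, about 100 mm from its base plate. Leave alone.
- scent_bottle: Loose amber bottle, 48 mm wide, 120 mm high, beyond the fixture's cup end; origin under its centre. Leave alone.
- spatula: Loose spatula lying on the table close to the fixture's ring end. Leave alone.
- wick_bowl: Loose steel bowl, 90 mm wide, 45 mm high, beyond the fixture's cup end; origin under its centre. Leave alone.

How it is judged:
By the outcome, as a careful person would: the job done as asked, in the order asked, and still so for the second after the job is handed in, with the robot touching nothing.
It also fails if it takes over 48 s, if anything falls off the work surface, if the arm or the gripper's body presses on something with over 40 N, if the wrist force passes 120 N, or if a joint passes its speed limit or range.

ROBOT

A 6-joint arm with a two-finger parallel gripper is mounted at the origin on the work surface. World frame = base frame: x ahead of the robot, y to its left, z up, the work surface at z = 0. Lengths are in mm, angles in rad, forces in N, time in s.
With the tool pointing down it reaches from about 400 to 825 mm from the base axis. Payload 7 kg.
Tool frame: the origin (TCP) lies at the very end of the fingers, on their centre line; the grasp point (between the pads) lies manip.hold_point_z behind it (manip.hold_point_z is the distance from the TCP to the grasp point, in mm); z points along the fingers, x is the direction in which the jaws open and shut, and the axes are right-handed (so a half turn about z gives the same grasp; the last joint's range is limited). The gripper opens to 88 mm and grips with 3 to 60 N. Pads are 19 mm wide; open, the fingers measure 130 mm over their backs; the gripper's body (78 mm by 193 mm) begins 47 mm behind the grasp point.
Start: joints at [-0.993, 0.359, 0.012, 0, -1.224, -0.288], TCP at [192.862, -646.838, 191.861] pointing down, gripper open.
Joint ranges: [-3.07, 3.07], [-1.43, 2.12], [-1.02, 1.25], [-3.03, 1.67], [-3.05, -0], [-3.03, 3.03]. Speed limits (rad/s): [2.39, 2.39, 3.01, 3.14, 3.14, 3.14].

INTERFACE

Orientations are given as a unit quaternion [w, x, y, z].
In Python, from station import telemetry, imaging, manip gives the robot as it stands.
- The arm moves only by the shell command python3 -m handwheel 'ROWS' [FORCE]. ROWS is JSON, a list that holds one entry, the list of rows, each a list of 7 numbers: the closure, from -1 (fully open) to 1 (shut), so that 0 is half open, then the shift along the tool's x, y, z in m, then the turn, a rotation vector about the tool's x, y, z in degrees. A call has 1 to 20 rows; each row is the pose to reach, as a shift and turn from the pose commanded when the call began, along the tool's axes at that moment; what a row does not reach only later rows make up. A row lasts 1/8 s, in which the tool goes at most 62.5 mm and 10.7 degrees, less where a joint would pass 70% of its speed; a pose out of reach is approached as far as the arm can. A call with a gripper value outside its range is refused whole. The fingers move at their own pace and stop on an object; FORCE is the grip in N (left out, the last holds). Time passes only in rows, so rows that repeat a pose let the fingers close. It gives the time, the measured TCP pose, the force and the opening at its end, in the units of the state.
- telemetry.get_obs(): the state, without advancing time (a new reading comes with each control period).
- imaging.read_camera(name): name is "scene" or "top" or "wrist"; returns a dict with "img" (400x640x3 uint8, red, green, blue), "depth" (400x640 float32, mm along the optical axis (not along the pixel's ray), 0 where there is no reading), "fx", "fy", "cx", "cy" (pixels), "extrinsics" (4x4, takes a point from camera to world coordinates); the wrist camera has in their place "T_tool_cam" (4x4, takes a point from camera to tool coordinates, whose origin is the TCP and whose axes are the tool frame's). Camera axes: x right, y down, z forward; pixel columns grow to the right and rows downward; lengths in mm; the calibration is good to about 2 mm. A picture is of the moment at which its call begins: read the wrist's pose just before it.
- manip.finish_job(): hands the job in, once; it reports no verdict.
The state is a dict: "time_s": time; "joint_pos": joint angles; "qvel": joint speeds; "joint_efforts": joint torques, N m; "position": TCP position; "eef_rot": TCP orientation; "wrist_force": force on the tool from outside, world axes, zero at the start; "torque": the same for the moment, N m; "grip_width": opening from 0.0 (shut) to 1.0 (fully open).
Only numpy, scipy, OpenCV 4.12 (cv2) and the standard library are available. Lean on these libraries where they do the work, as an engineer would, in place of code of your own. Each camera call takes 0.05 s, during which the arm holds its last target.

## Working session

There is one attempt and no reset: what is moved stays moved. The work goes in short steps, Python scripts to look and compute and a shell command to move; the robot and the scene stay as the last step left them, time stands still between calls to the robot, and variables do not carry over. Pictures are saved under pics/ and viewed, and the job is handed in when it is done.

```bash
ls; mkdir -p pics
cat > h.py <<'E'
import numpy as np, cv2
from station import telemetry, imaging, manip
def snap(n,f):
    o=telemetry.get_obs(); c=imaging.read_camera(n)
    cv2.imwrite('pics/'+f+'.png',c['img'][:,:,::-1]); np.savez('pics/'+f+'.npz',pos=o['position'],rot=o['eef_rot'],**c)
    return o,c
E
python3 - <<'E'
from h import *
for n in('scene','top','wrist'):
    o,c=snap(n,n+'0')
    print(n,c['fx'],c['cx'],c['cy']); print(np.round(c.get('extrinsics',c.get('T_tool_cam')),3))
print(o); print(manip.hold_point_z, dir(manip))
E
```

```text
pics
scene 495.9136547793332 322.1220713786968 196.3565748839844
[[ 8.57000e-01  4.15000e-01 -3.06000e-01  9.29036e+02]
 [ 5.15000e-01 -6.74000e-01  5.29000e-01 -5.58691e+02]
 [ 1.30000e-02 -6.11000e-01 -7.91000e-01  9.48462e+02]
 [ 0.00000e+00  0.00000e+00  0.00000e+00  1.00000e+00]]
top 469.98193660347596 320.06256046481815 199.95328819135653
[[-1.500000e-02 -9.930000e-01  1.190000e-01  4.713470e+02]
 [-1.000000e+00  1.800000e-02  2.000000e-02 -2.599000e+00]
 [-2.200000e-02 -1.190000e-01 -9.930000e-01  1.217464e+03]
 [ 0.000000e+00  0.000000e+00  0.000000e+00  1.000000e+00]]
wrist 332.7065923023689 324.2798735856517 193.83039786574972
[[ 1.00000e+00 -1.00000e-03  0.00000e+00  1.53000e-01]
 [ 1.00000e-03  9.61000e-01  2.77000e-01 -7.43040e+01]
 [-1.00000e-03 -2.77000e-01  9.61000e-01 -1.93186e+02]
 [ 0.00000e+00  0.00000e+00  0.00000e+00  1.00000e+00]]
{'time_s': 0.1, 'joint_pos': array([-9.92885562e-01,  3.59299533e-01,  1.11522391e-02, -3.08563098e-04,
       -1.22413452e+00, -2.88111888e-01]), 'qvel': array([ 0.00181109, -0.00297874,  0.00182949,  0.00321443,  0.0010754 ,
       
[... 168 characters left out ...]
[ 192.71681958, -646.37923817,  191.02737009]), 'eef_rot': array([-6.47034512e-04,  5.97637336e-01,  8.01766201e-01,  3.92500011e-04]), 'wrist_force': array([-0.94611438,  0.77124879, -0.48211979]), 'torque': array([ 0.0091495 , -0.00443515,  0.02926523]), 'grip_width': 1.000999675016011}
18.8 ['Unreachable', '__class__', '__delattr__', '__dict__', '__dir__', '__doc__', '__eq__', '__format__', '__ge__', '__getattribute__', '__getstate__', '__gt__', '__hash__', '__init__', '__init_subclass__', '__le__', '__lt__', '__module__', '__ne__', '__new__', '__reduce__', '__reduce_ex__', '__repr__', '__setattr__', '__sizeof__', '__str__', '__subclasshook__', '__weakref__', 'finish_job', 'hold_point_z']
```

View pics/scene0.png

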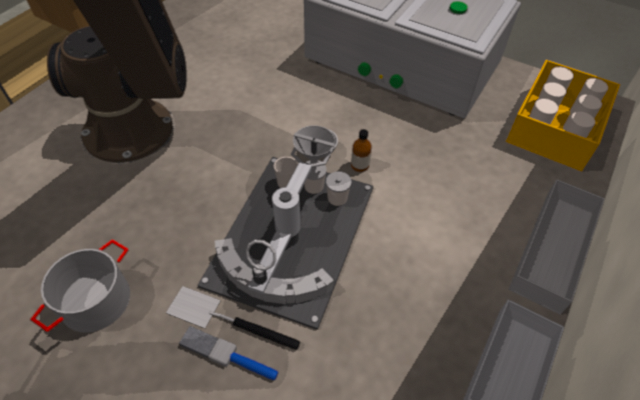

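View pics/top0.png

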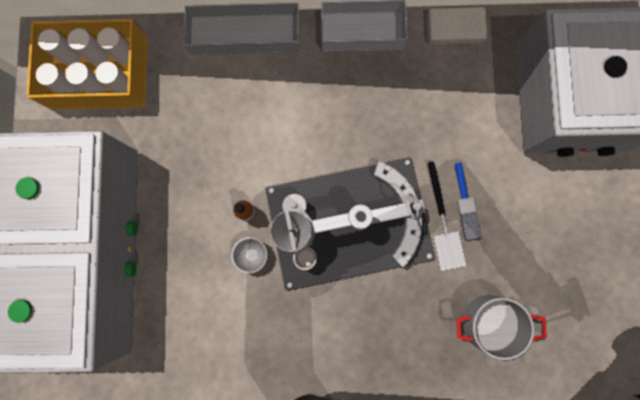

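View pics/wrist0.png

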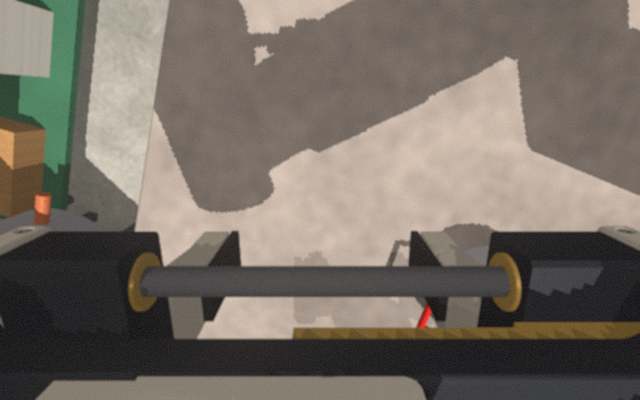

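Run:
```python
import cv2
a=cv2.imread('pics/top0.png')[140:310,220:500]; cv2.imwrite('pics/t1.png',cv2.resize(a,(784,476),interpolation=cv2.INTER_CUBIC))
a=cv2.imread('pics/scene0.png')[110:390,160:400]; cv2.imwrite('pics/s1.png',cv2.resize(a,(514,600),interpolation=cv2.INTER_CUBIC))
```

```text
(no output)
```

View pics/t1.png

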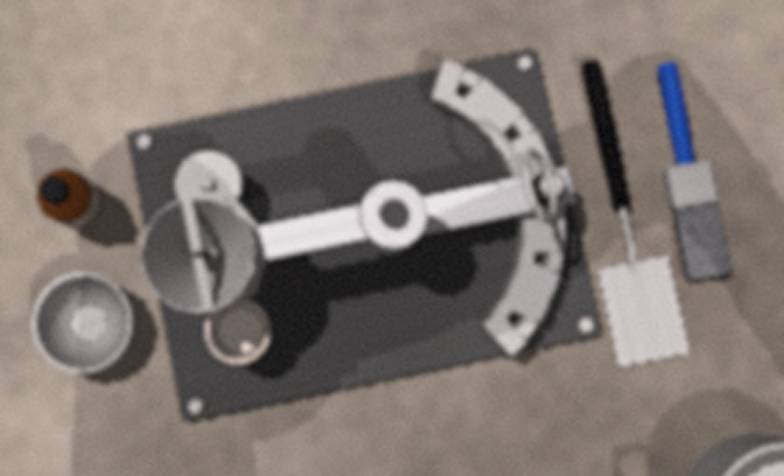

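View pics/s1.png

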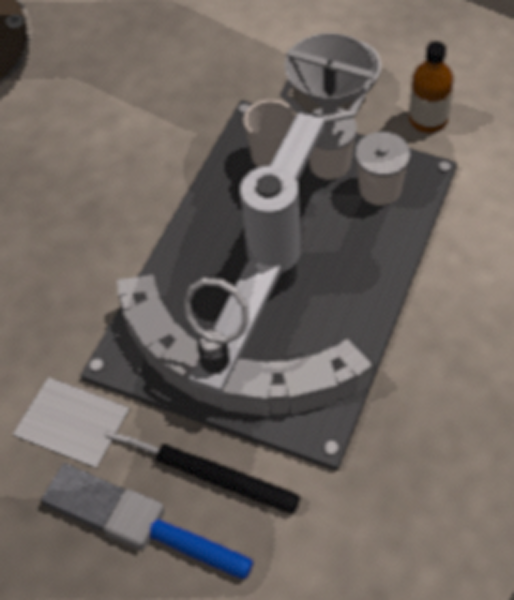

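```bash
cat >> h.py <<'E'
class V:
    def __init__(s,f,):
        d=np.load('pics/'+f+'.npz'); s.d=d
        if 'extrinsics' in d: s.T=d['extrinsics']
        else:
            from scipy.spatial.transform import Rotation as R
            q=d['rot']; T=np.eye(4); T[:3,:3]=R.from_quat([q[1],q[2],q[3],q[0]]).as_matrix(); T[:3,3]=d['pos']; s.T=T@d['T_tool_cam']
    def ray(s,u,v):
        d=s.d; return s.T[:3,3], s.T[:3,:3]@np.array([(u-d['cx'])/d['fx'],(v-d['cy'])/d['fy'],1])
    def plane(s,u,v,z):
        o,r=s.ray(u,v); return o+r*(z-o[2])/r[2]
    def proj(s,p):
        c=np.linalg.inv(s.T)@np.append(p,1); d=s.d; return c[0]/c[2]*d['fx']+d['cx'],c[1]/c[2]*d['fy']+d['cy']
def tri(v1,p1,v2,p2):
    o1,r1=v1.ray(*p1);o2,r2=v2.ray(*p2)
    t=np.linalg.lstsq(np.c_[r1,-r2],o2-o1,rcond=None)[0]
    a=o1+r1*t[0];b=o2+r2*t[1]; return (a+b)/2,np.linalg.norm(a-b)
E
python3 - <<'E'
from h import *
np.set_printoptions(precision=1,suppress=True)
t=V('top0');s=V('scene0')
ct=lambda x,y:(219.68+x/2.8,139.68+y/2.8)
cs=lambda x,y:(159.77+x/2.1417,109.77+y/2.1429)
T=[(144,141),(525,62),(586,325),(195,406)];S=[(445,166),(332,447),(97,365),(244,107)]
P=[]
for a,b in zip(T,S):
    p=tri(t,ct(*a),s,cs(*b)); print('screw',p, t.plane(*ct(*a),12)[:2],s.plane(*cs(*b),12)[:2]); P.append(p[0])
P=np.array(P); c=P.mean(0); dx=(P[0]-P[1]+P[3]-P[2]);yaw=np.arctan2(dx[1],dx[0]); ex=np.array([np.cos(yaw),np.sin(yaw),0])
print('center',c,'yaw',yaw,'origin',c-20*ex)
print('hub',tri(t,ct(394,214),s,cs(268,185)))
o=(c-20*ex);ey=np.array([-ex[1],ex[0],0])
for n,(x,y,z) in dict(hub=(0,0,161),ring=(-125,0,134),knob=(-125,0,108),rtop=(-110,0,159)).items():
    p=o+x*ex+y*ey; p[2]=z; print(n,p,'top',t.proj(p),'scene',s.proj(p))
print('ring scene tri: ring ctr',s.plane(*cs(216,310),134), 'opencup',t.plane(*ct(238,330),78), 'a',t.plane(*ct(208,180),84))
E
```

```text
screw (array([645.3, 148.7,  11.4]), np.float64(1.8582010282885832)) [644.4 148.1] [646.2 148.9]
screw (array([ 712.8, -205.9,   12.1]), np.float64(2.008284348761124)) [ 712.  -206.5] [ 713.5 -205.2]
screw (array([ 469.6, -252.3,    9.4]), np.float64(2.1169684567827662)) [ 468.9 -252.5] [ 471.7 -252.5]
screw (array([402. , 102.9,  12.2]), np.float64(1.1342270332030144)) [401.5 102.6] [402.3 103.4]
center [557.4 -51.6  11.3] yaw 1.7588962455769708 origin [561.2 -71.3  11.3]
hub (array([560.4, -71.5, 161.5]), np.float64(0.9327637049059788))
hub [561.2 -71.3 161. ] top (np.float64(360.1534929786209), np.float64(215.6373966139975)) scene (np.float64(285.04911832747666), np.float64(196.37407818012167))
ring [ 584.5 -194.1  134. ] top (np.float64(412.4099072319293), np.float64(205.64366655204535)) scene (np.float64(260.1203624301535), np.float64(253.68909619918657))
knob [ 584.5 -194.1  108. ] top (np.float64(410.50376677207515), np.float64(206.82005232860035)) scene (np.float64(261.27010680657884), np.float64(260.6421815641419))
rtop [ 581.7 -179.3  159. ] top (np.float64(407.82428624871784), np.float64(205.8087181862507)) scene (np.float64(262.31548086459554), np.float64(240.3373242483531))
ring scene tri: ring ctr [ 586.3 -194.9  134. ] opencup [469.3  59.3  78. ] a [598.9  83.5  84. ]
```

```bash
cat >> h.py <<'E'
from scipy.spatial.transform import Rotation as R
O=np.array([561.,-71.4,0]);YAW=1.759
def fx(x,y,z,th=0):
    a=YAW+th; return O+np.array([x*np.cos(a)-y*np.sin(a),x*np.sin(a)+y*np.cos(a),z])
def toolR(th=0,pitch=45):
    a=YAW+th;p=np.radians(pitch); z=np.array([np.cos(a)*np.cos(p),np.sin(a)*np.cos(p),-np.sin(p)])
    x=np.array([np.sin(a),-np.cos(a),0]); return np.c_[x,np.cross(z,x),z]
def cur():
    o=telemetry.get_obs(); q=o['eef_rot']; return o,np.array(o['position']),R.from_quat([q[1],q[2],q[3],q[0]]).as_matrix()
def rel(p,Rm,P0=None,R0=None):
    if P0 is None: _,P0,R0=cur()
    return np.round(R0.T@(p-P0)/1000,4), np.round(np.degrees(R.from_matrix(R0.T@Rm).as_rotvec()),2)
def tcp(tip,Rm,off=54.5): return tip-Rm[:,0]*off
E
python3 - <<'E'
from h import *
np.set_printoptions(precision=4,suppress=True)
Rm=toolR(0); ring=fx(-125,0,134)
tip=ring-Rm[:,2]*110
p=tcp(tip,Rm); print(Rm,ring,p, rel(p,Rm)); print(rel(p+[0,0,60],Rm))
E
```

```text
[[ 0.9823  0.1323 -0.1323]
 [ 0.1871 -0.6946  0.6946]
 [ 0.     -0.7071 -0.7071]] [ 584.3868 -194.1927  134.    ] [ 545.4017 -280.7977  211.7817] (array([ 0.2497,  0.4424, -0.0204]), array([33.74, 37.37, 90.36]))
(array([ 0.2498,  0.4424, -0.0804]), array([33.74, 37.37, 90.36]))
```

```bash
python3 -m handwheel '[[[-1,0.02,0.03,-0.02,2.4,2.7,6.5],[-1,0.04,0.07,-0.04,4.8,5.3,12.9],[-1,0.06,0.11,-0.06,7.2,8,19.4],[-1,0.08,0.15,-0.08,9.6,10.7,25.8],[-1,0.1,0.18,-0.08,12.1,13.3,32.3],[-1,0.12,0.21,-0.08,14.5,16,38.7],[-1,0.14,0.24,-0.08,16.9,18.7,45.2],[-1,0.16,0.28,-0.08,19.3,21.4,51.6],[-1,0.18,0.31,-0.08,21.7,24,58.1],[-1,0.195,0.34,-0.08,24.1,26.7,64.5],[-1,0.21,0.37,-0.08,26.5,29.4,71],[-1,0.225,0.4,-0.08,28.9,32,77.5],[-1,0.235,0.42,-0.08,31.3,34.7,83.9],[-1,0.25,0.44,-0.08,33.7,37.4,90.4],[-1,0.25,0.4424,-0.08,33.74,37.37,90.36],[-1,0.25,0.4424,-0.08,33.74,37.37,90.36]]]'
python3 - <<'E'
from h import *
np.set_printoptions(precision=4,suppress=True)
o,P,Q=cur();print(P,Q,o['joint_pos'],o['time_s'])
Rm=toolR(0);p=tcp(fx(-125,0,134)-Rm[:,2]*110,Rm); print(rel(p,Rm))
snap('wrist','w1');snap('top','top1');snap('scene','sc1')
E
```

```text
time_s: 2.15
position: [545.1, -281.4, 271.7]
eef_rot: [-0.38, 0.92, 0.088, -0.036]
wrist_force: [-0.1, 0.6, 0.2]
grip_width: 1.0
[ 545.0788 -281.3523  271.7459] [[ 0.9818  0.1351 -0.1332]
 [ 0.1897 -0.6958  0.6927]
 [ 0.001  -0.7054 -0.7088]] [-0.5668  0.6216  0.5947 -0.6179 -2.0545 -2.5326] 2.15
(array([0.0004, 0.042 , 0.0428]), array([0.14, 0.07, 0.15]))
```

View pics/w1.png

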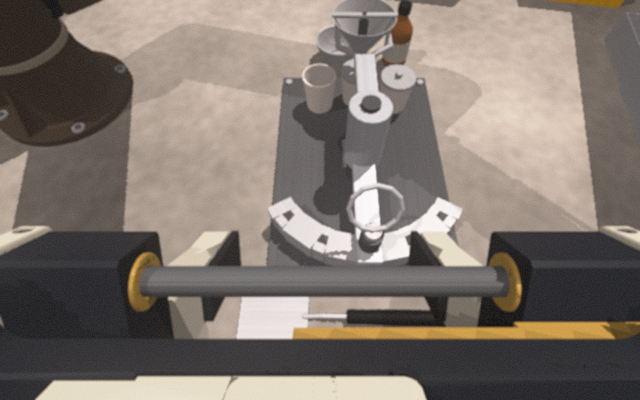

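View pics/sc1.png

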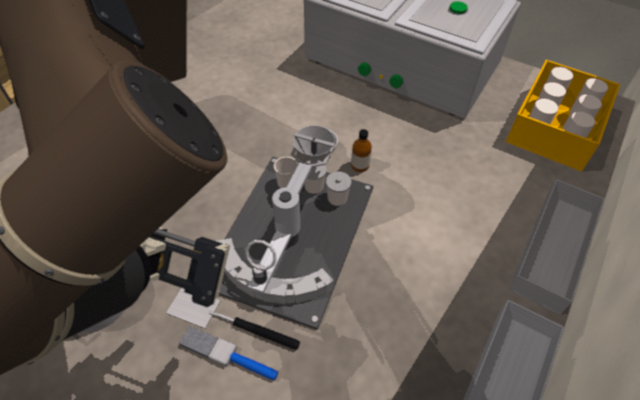

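View pics/top1.png

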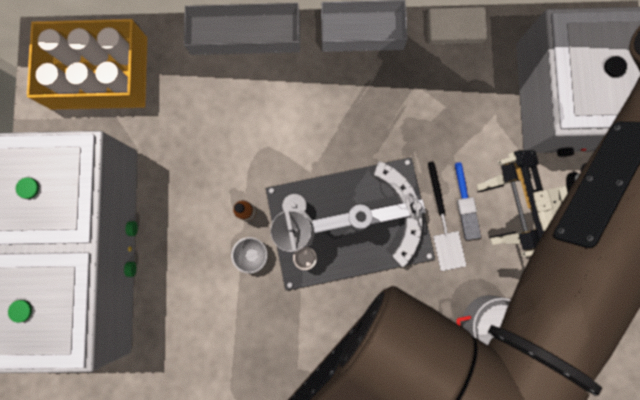

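Run:
```python
from h import *
np.set_printoptions(precision=1,suppress=True)
w=V('w1');s=V('scene0');t=V('top0')
print(tri(w,(376.5,209),s,(260.6,254.4)),fx(-125,0,134),w.proj(fx(-125,0,134)))
print('hub',w.proj(fx(0,0,161)),tri(w,(371,103),t,(360.4,216.1)))
a=cv2.imread('pics/w1.png')[160:270,260:480];cv2.imwrite('pics/w1c.png',cv2.resize(a,(800,400),interpolation=cv2.INTER_CUBIC))
a=cv2.imread('pics/top1.png')[130:290,400:560];cv2.imwrite('pics/t1c.png',cv2.resize(a,(600,600),interpolation=cv2.INTER_CUBIC))
```

```text
(array([ 587. , -195.2,  136.2]), np.float64(1.200186514984347)) [ 584.4 -194.2  134. ] (np.float64(373.9601381799536), np.float64(209.2090906593978))
hub (np.float64(369.6718670970379), np.float64(106.20655052010723)) (array([560.8, -71.4, 166.3]), np.float64(2.2577637925369443))
```

View pics/w1c.png

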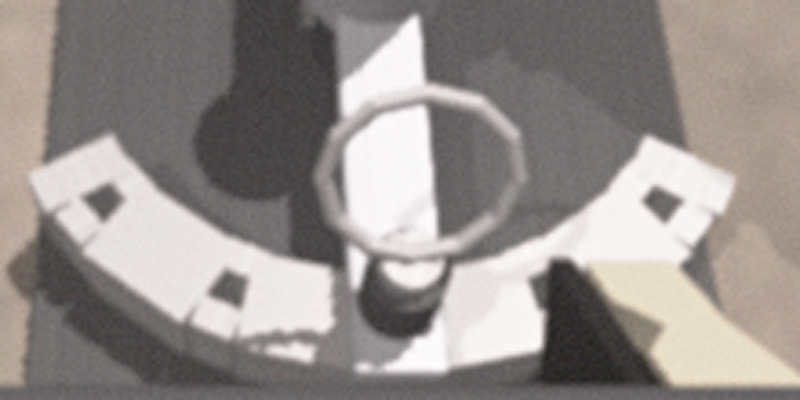

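View pics/t1c.png

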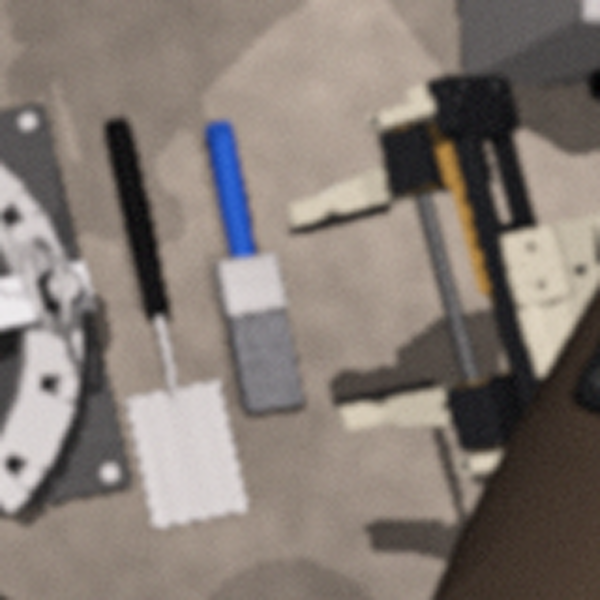

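Run:
```python
from h import *
np.set_printoptions(precision=4,suppress=True)
t=V('top1'); o,P,Q=cur()
for px in [(292,207),(292,230)]:
    q=t.plane(400-.4+px[0]/3.75,130-.4+px[1]/3.75,272); print(q, Q.T@(q-P))
Rm=toolR(0); ring=np.array([585.5,-194.6,135])
for d in(-40,18): print(d,rel(tcp(ring+Rm[:,2]*d,Rm,50),Rm))
```

```text
[ 610.1358 -302.1608  272.    ] [ 59.8248  23.3874 -23.1144]
[ 597.6421 -301.4752  272.    ] [ 47.6843  21.2338 -20.9855]
-40 (array([0.0058, 0.0419, 0.1118]), array([0.13, 0.02, 0.09]))
18 (array([0.0058, 0.0418, 0.1698]), array([0.13, 0.02, 0.09]))
```

```bash
python3 -m handwheel '[[[-1,0.002,0.02,0.03,0,0,0],[-1,0.005,0.042,0.06,0,0,0],[-1,0.005,0.042,0.09,0,0,0],[-1,0.005,0.042,0.112,0,0,0],[-1,0.005,0.042,0.112,0,0,0],[-1,0.005,0.042,0.112,0,0,0]]]'
python3 - <<'E'
from h import *
np.set_printoptions(precision=4,suppress=True)
o,P,Q=cur();print(P,o['joint_pos'],o['time_s'])
Rm=toolR(0); ring=np.array([585.5,-194.6,135])
print(rel(tcp(ring+Rm[:,2]*18,Rm,51),Rm))
for n in('wrist','top','scene'): snap(n,n+'2')
a=cv2.imread('pics/wrist2.png')[150:350,300:620];a=cv2.resize(a,(800,500),interpolation=cv2.INTER_CUBIC);cv2.imwrite('pics/w2c.png',a)
a=cv2.imread('pics/top2.png')[150:270,360:520];b=cv2.imread('pics/scene2.png')[200:320,180:340]
cv2.imwrite('pics/ts2c.png',cv2.resize(np.hstack([a,b]),(800,300),interpolation=cv2.INTER_CUBIC))
E
```

```text
time_s: 3.05
position: [541.3, -232.2, 163.7]
eef_rot: [-0.38, 0.92, 0.087, -0.035]
wrist_force: [0.5, -0.6, -0.3]
grip_width: 1.003
[ 541.3325 -232.2186  163.7313] [-0.5127  0.6323  0.3594 -0.59   -1.8199 -2.4321] 3.05
(array([-0.0006, -0.0001,  0.0586]), array([ 0.16, -0.02,  0.07]))
```

View pics/w2c.png

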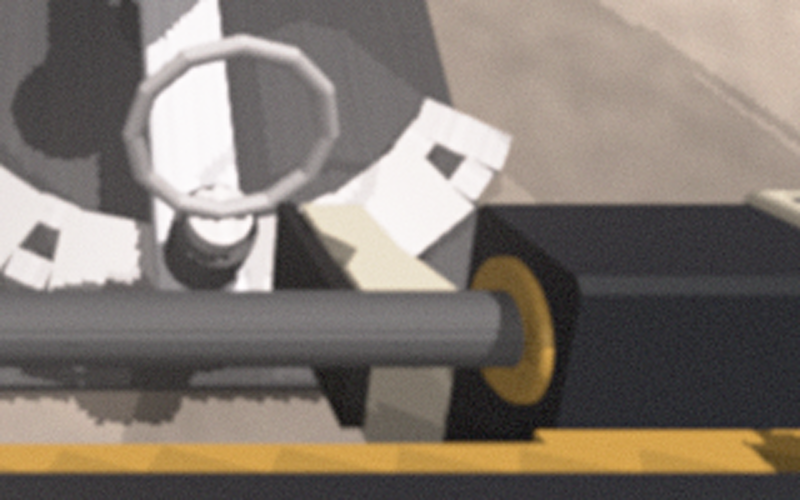

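View pics/ts2c.png

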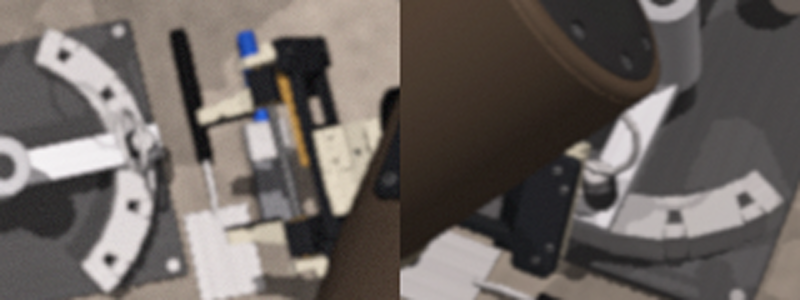

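Run:
```python
from h import *
np.set_printoptions(precision=1,suppress=True,linewidth=160)
w=V('wrist2');d=w.d; T=d['T_tool_cam'];D=d['depth']
def tool(u,v):
    z=D[v,u]; return (T@np.array([(u-d['cx'])/d['fx']*z,(v-d['cy'])/d['fy']*z,z,1]))[:3]
for v in range(226,268,5): print(v,[tuple(np.round(tool(u,v)).astype(int)) for u in range(404,482,7)])
t=V('top2');D2=t.d['depth'];o,P,Q=cur()
for u,v in [(440,196),(443,195),(447,194),(452,192),(456,191)]:
    z=D2[v,u];p=(t.T@np.array([(u-t.d['cx'])/t.d['fx']*z,(v-t.d['cy'])/t.d['fy']*z,z,1]))[:3];print(u,v,p,Q.T@(p-P))
print('ring',tri(w,(394,200),V('scene0'),(260.6,254.4)),Q.T@(tri(w,(394,200),V('scene0'),(260.6,254.4))[0]-P))
```

```text
226 [(np.int64(89), np.int64(61), np.int64(152)), (np.int64(67), np.int64(19), np.int64(46)), (np.int64(72), np.int64(19), np.int64(44)), (np.int64(113), np.int64(62), np.int64(153)), (np.int64(120), np.int64(61), np.int64(152)), (np.int64(114), np.int64(46), np.int64(115)), (np.int64(121), np.int64(46), np.int64(114)), (np.int64(128), np.int64(46), np.int64(114)), (np.int64(134), np.int64(46), np.int64(113)), (np.int64(142), np.int64(47), np.int64(115)), (np.int64(148), np.int64(46), np.int64(114)), (np.int64(155), np.int64(46), np.int64(114))]
231 [(np.int64(62), np.int64(24), np.int64(46)), (np.int64(44), np.int64(-10), np.int64(-36)), (np.int64(104), np.int64(65), np.int64(148)), (np.int64(50), np.int64(-12), np.int64(-39)), (np.int64(54), np.int64(-12), np.int64(-40)), (np.int64(58), np.int64(-12), np.int64(-39)), (np.int64(119), np.int64(49), np.int64(108)), (np.int64(127), np.int64(50), np.int64(110)), (np.int64(133), np.int64(50), np.int64(110)), (np.int64(141), np.int64(50), np.int64(111)), (np.int64(147), np.int64(50), np.int64(110)), (np.int64(154), np.int64(50), np.int64(
[... 3532 characters left out ...]
.int64(-32), np.int64(-114)), (np.int64(31), np.int64(-33), np.int64(-114)), (np.int64(33), np.int64(-32), np.int64(-114)), (np.int64(35), np.int64(-32), np.int64(-113)), (np.int64(37), np.int64(-32), np.int64(-112)), (np.int64(37), np.int64(-33), np.int64(-115)), (np.int64(40), np.int64(-32), np.int64(-113)), (np.int64(42), np.int64(-33), np.int64(-114))]
440 196 [ 597.8 -243.2  198.8] [ 53.4  -9.7 -39.9]
443 195 [ 599.2 -248.5  203.9] [ 53.8  -9.4 -47.4]
447 194 [ 600.3 -255.3  211.6] [ 53.6  -9.9 -57.7]
452 192 [ 603.1 -263.7  221.1] [ 54.9 -10.4 -70.6]
456 191 [ 604.6 -271.2  224.8] [ 54.9  -7.6 -78.7]
ring (array([ 586.6, -194. ,  136.7]), np.float64(3.870335708820984)) [51.6 -1.6 39.7]
```

```bash
python3 -m handwheel '[[[-1,0,-0.001,0.02,0,0,0],[-1,0,-0.001,0.04,0,0,0],[-1,0,-0.001,0.055,0,0,0],[-1,0,-0.001,0.065,0,0,0],[-1,0,-0.001,0.065,0,0,0]]]'
python3 - <<'E'
from h import *
np.set_printoptions(precision=4,suppress=True)
o,P,Q=cur();print(P,o['wrist_force'],o['joint_pos'],o['time_s'])
for n in('wrist','top','scene'): snap(n,n+'3')
a=cv2.imread('pics/wrist3.png')[150:350,300:620];a=cv2.resize(a,(800,500),interpolation=cv2.INTER_CUBIC);cv2.imwrite('pics/w3c.png',a)
a=cv2.imread('pics/top3.png')[150:270,360:520];b=cv2.imread('pics/scene3.png')[200:320,180:340]
cv2.imwrite('pics/ts3c.png',cv2.resize(np.hstack([a,b]),(800,300),interpolation=cv2.INTER_CUBIC))
E
```

```text
time_s: 3.82
position: [532.2, -185.4, 117.4]
eef_rot: [-0.381, 0.92, 0.087, -0.036]
wrist_force: [-0.3, 0.5, 0.2]
grip_width: 0.998
[ 532.2357 -185.3718  117.4166] [-0.3365  0.4686  0.1983] [-0.4652  0.6211  0.2259 -0.6004 -1.6954 -2.4014] 3.825
```

View pics/w3c.png

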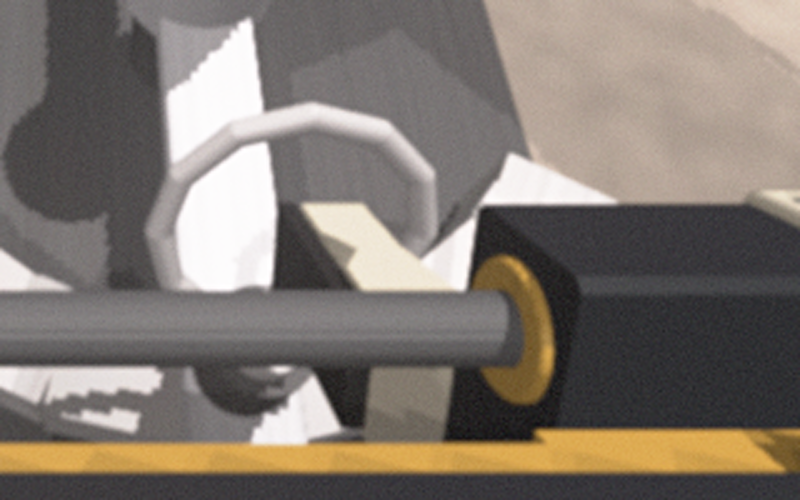

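View pics/ts3c.png

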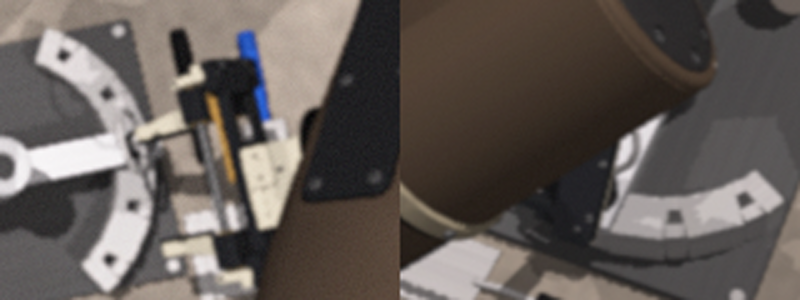

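```bash
python3 -m handwheel '[[[-1,-0.001,0,0.008,0,0,0],[-1,-0.001,0,0.017,0,0,0],[-1,-0.001,0,0.026,0,0,0],[-1,-0.001,-0.003,0.026,0,0,0],[-1,-0.001,-0.006,0.026,0,0,0],[-1,-0.001,-0.006,0.026,0,0,0]]]'
python3 - <<'E'
from h import *
np.set_printoptions(precision=4,suppress=True)
o,P,Q=cur();print(P,o['wrist_force'],o['joint_pos'],o['time_s'])
for n in('wrist','top','scene'): snap(n,n+'4')
a=cv2.imread('pics/wrist4.png')[150:350,300:620];a=cv2.resize(a,(800,500),interpolation=cv2.INTER_CUBIC);cv2.imwrite('pics/w4c.png',a)
a=cv2.imread('pics/top4.png')[150:270,360:520];b=cv2.imread('pics/scene4.png')[200:320,180:340]
cv2.imwrite('pics/ts4c.png',cv2.resize(np.hstack([a,b]),(800,300),interpolation=cv2.INTER_CUBIC))
E
```

```text
time_s: 4.72
position: [527.4, -163.7, 104.0]
eef_rot: [-0.38, 0.92, 0.087, -0.035]
wrist_force: [-0.8, -0.9, 1.0]
grip_width: 1.0
[ 527.4367 -163.6738  103.9562] [-0.7834 -0.8702  1.0123] [-0.4426  0.61    0.1733 -0.6088 -1.6479 -2.3939] 4.725
```

View pics/w4c.png

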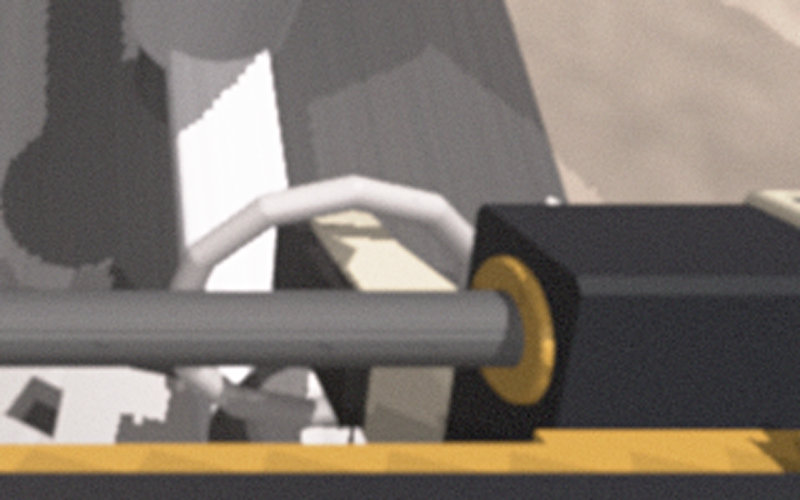

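View pics/ts4c.png

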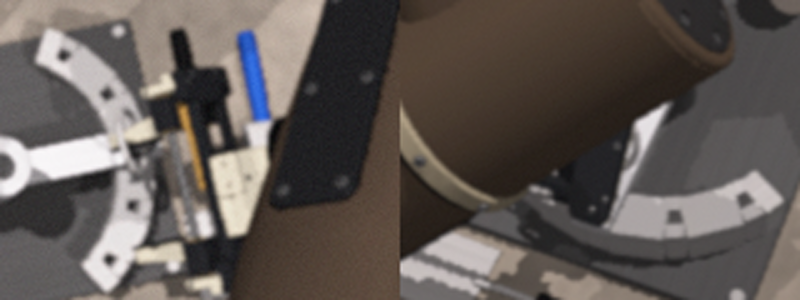

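```bash
python3 -m handwheel '[[[-1,-0.001,0,0.008,0,0,0],[-1,-0.001,-0.002,0.008,0,0,0],[-1,-0.001,-0.004,0.008,0,0,0],[-1,-0.001,-0.006,0.008,0,0,0],[-1,-0.001,-0.006,0.008,0,0,0]]]'
python3 - <<'E'
from h import *
o,P,Q=cur();print(P,o['wrist_force'])
E
```

```text
time_s: 5.5
position: [524.4, -154.6, 101.6]
eef_rot: [-0.38, 0.92, 0.087, -0.036]
wrist_force: [0.5, -2.1, -4.8]
grip_width: 0.999
[ 524.41716443 -154.56898626  101.62396385] [ 0.49400253 -2.06826535 -4.77610314]
```

```bash
python3 -m handwheel '[[[-1,0,-0.003,-0.003,0,0,0],[-1,0,-0.006,-0.006,0,0,0],[-1,0,-0.009,-0.009,0,0,0],[-1,0,-0.0125,-0.0125,0,0,0],[-1,0,-0.0125,-0.0125,0,0,0]]]'
python3 - <<'E'
from h import *
np.set_printoptions(precision=4,suppress=True)
o,P,Q=cur();print(P,o['wrist_force'],o['joint_pos'],o['time_s'])
for n in('wrist','top','scene'): snap(n,n+'5')
a=cv2.imread('pics/wrist5.png')[150:350,300:620];a=cv2.resize(a,(800,500),interpolation=cv2.INTER_CUBIC);cv2.imwrite('pics/w5c.png',a)
a=cv2.imread('pics/top5.png')[150:270,360:520];b=cv2.imread('pics/scene5.png')[200:320,180:340]
cv2.imwrite('pics/ts5c.png',cv2.resize(np.hstack([a,b]),(800,300),interpolation=cv2.INTER_CUBIC))
E
```

```text
time_s: 6.12
position: [524.4, -154.4, 120.0]
eef_rot: [-0.38, 0.92, 0.087, -0.036]
wrist_force: [1.0, -4.2, -7.2]
grip_width: 1.0
[ 524.4057 -154.3731  120.0276] [ 0.9613 -4.2085 -7.2275] [-0.4334  0.5826  0.1659 -0.614  -1.6596 -2.413 ] 6.125
```

View pics/w5c.png

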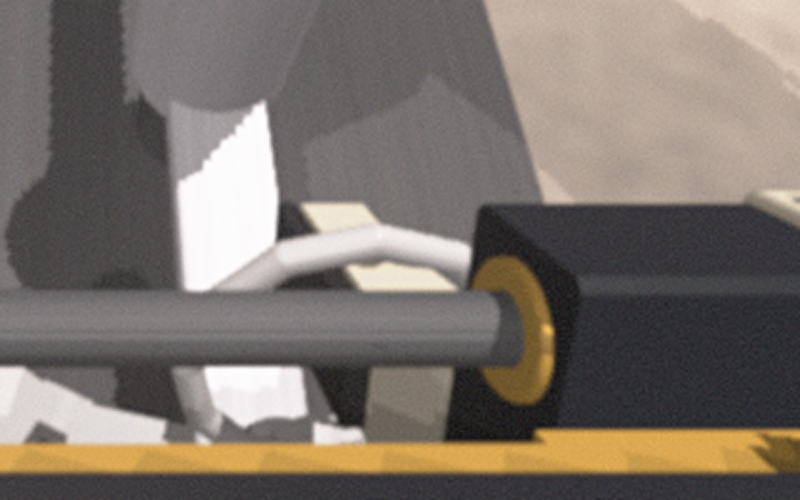

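View pics/ts5c.png

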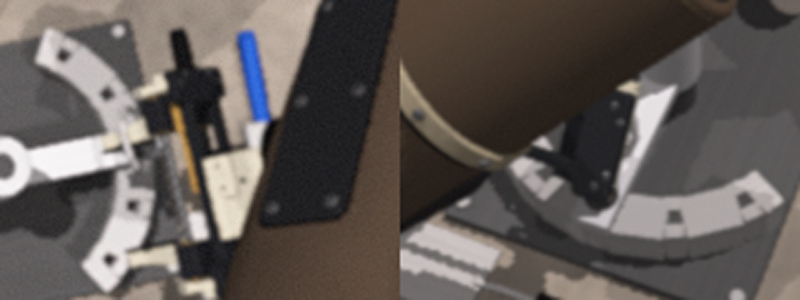

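Run:
```python
from h import *
np.set_printoptions(precision=4,suppress=True)
o,P,Q=cur();print(o['wrist_force'])
for th in np.arange(.035,.2101,.035):
    Z=R.from_rotvec([0,0,th]).as_matrix(); print(th,rel(O+Z@(P-O),Z@Q,P,Q))
```

```text
[ 0.7223 -5.91   -6.5717]
0.035 (array([ 0.0026,  0.0012, -0.0012]), array([ 0.  , -1.42, -1.42]))
0.07 (array([ 0.0053,  0.0024, -0.0024]), array([ 0.  , -2.83, -2.84]))
0.10500000000000001 (array([ 0.0081,  0.0035, -0.0035]), array([ 0.  , -4.25, -4.26]))
0.14 (array([ 0.0109,  0.0046, -0.0046]), array([ 0.  , -5.66, -5.68]))
0.17500000000000002 (array([ 0.0138,  0.0055, -0.0055]), array([ 0.  , -7.08, -7.1 ]))
0.21000000000000002 (array([ 0.0167,  0.0064, -0.0064]), array([ 0.  , -8.49, -8.52]))
```

```bash
python3 -m handwheel '[[[-1,0.0026,0.0012,-0.0012,0,-1.42,-1.42],[-1,0.0053,0.0024,-0.0024,0,-2.83,-2.84],[-1,0.0081,0.0035,-0.0035,0,-4.25,-4.26],[-1,0.0109,0.0046,-0.0046,0,-5.66,-5.68],[-1,0.0138,0.0055,-0.0055,0,-7.08,-7.1],[-1,0.0167,0.0064,-0.0064,0,-8.49,-8.52],[-1,0.0167,0.0064,-0.0064,0,-8.49,-8.52]]]'
python3 - <<'E'
from h import *
np.set_printoptions(precision=4,suppress=True)
o,P,Q=cur();print(P,o['wrist_force'],o['joint_pos'],o['time_s'])
for th in np.arange(.035,.2101,.035):
    Z=R.from_rotvec([0,0,th]).as_matrix(); print(th,rel(O+Z@(P-O),Z@Q,P,Q))
for n in('wrist','top'): snap(n,n+'6')
a=cv2.imread('pics/top6.png')[140:300,220:500];cv2.imwrite('pics/t6c.png',cv2.resize(a,(784,448),interpolation=cv2.INTER_CUBIC))
E
```

```text
time_s: 7.15
position: [543.2, -159.8, 118.9]
eef_rot: [-0.374, 0.906, 0.183, -0.076]
wrist_force: [3.2, -5.2, -6.3]
grip_width: 0.998
[ 543.1687 -159.8122  118.9414] [ 3.2168 -5.2451 -6.3018] [-0.3674  0.6638  0.2916 -0.5456 -1.7704 -2.3247] 7.15
0.035 (array([ 0.0026,  0.0012, -0.0012]), array([ 0.  , -1.42, -1.42]))
0.07 (array([ 0.0053,  0.0024, -0.0024]), array([ 0.  , -2.83, -2.84]))
0.10500000000000001 (array([ 0.0081,  0.0035, -0.0035]), array([ 0.  , -4.25, -4.26]))
0.14 (array([ 0.0109,  0.0045, -0.0045]), array([ 0.  , -5.66, -5.68]))
0.17500000000000002 (array([ 0.0138,  0.0055, -0.0054]), array([ 0.  , -7.08, -7.1 ]))
0.21000000000000002 (array([ 0.0167,  0.0063, -0.0063]), array([ 0.  , -8.49, -8.52]))
```

View pics/t6c.png

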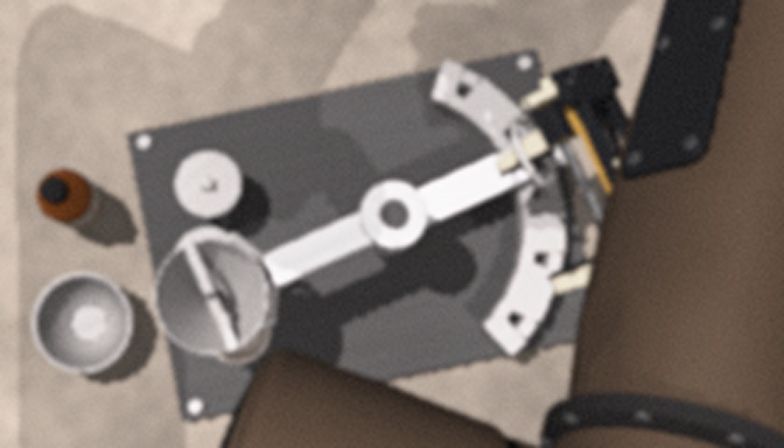

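View pics/wrist6.png

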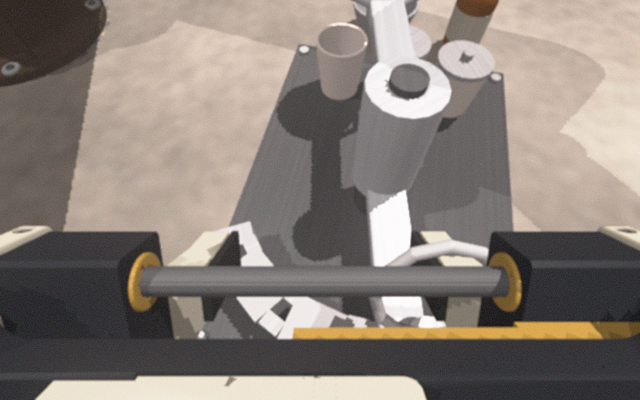

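Run:
```python
from h import *
np.set_printoptions(precision=0,suppress=True)
t=V('top6');D=t.d['depth']
for u,v in [(330,290),(310,275),(320,270),(340,280),(380,290),(300,310),(320,330)]:
    z=float(np.median(D[v-1:v+2,u-1:u+2]));print(u,v,(t.T@np.array([(u-t.d['cx'])/t.d['fx']*z,(v-t.d['cy'])/t.d['fy']*z,z,1]))[:3])
snap('scene','scene6')
```

```text
330 290 [436.  -2. 719.]
310 275 [451.  20. 692.]
320 270 [457.   9. 700.]
340 280 [446. -13. 705.]
380 290 [434. -56. 695.]
300 310 [417.  29. 727.]
320 330 [398.   9. 732.]
```

View pics/scene6.png

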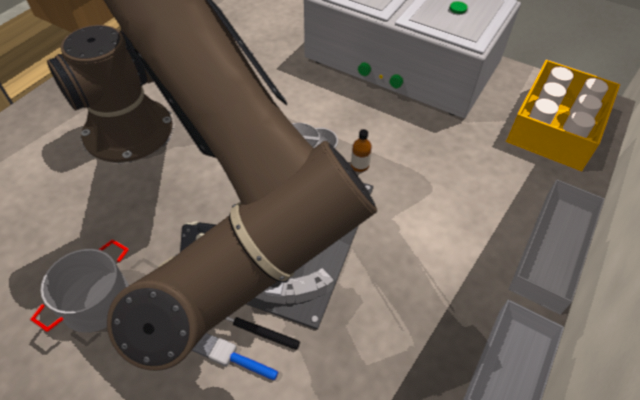

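```bash
python3 -m handwheel '[[[-1,0.0026,0.0012,-0.0012,0,-1.42,-1.42],[-1,0.0053,0.0024,-0.0024,0,-2.83,-2.84],[-1,0.0081,0.0035,-0.0035,0,-4.25,-4.26],[-1,0.0109,0.0045,-0.0045,0,-5.66,-5.68],[-1,0.0138,0.0055,-0.0055,0,-7.08,-7.1],[-1,0.0165,0.0063,-0.0063,0,-8.49,-8.52],[-1,0.0165,0.0063,-0.0063,0,-8.49,-8.52]]]'
python3 - <<'E'
from h import *
np.set_printoptions(precision=4,suppress=True)
o,P,Q=cur();print(P,o['wrist_force'],o['joint_pos'],o['time_s'])
for n in('wrist','top'): snap(n,n+'7')
a=cv2.imread('pics/top7.png')[140:300,220:500];cv2.imwrite('pics/t7c.png',cv2.resize(a,(784,448),interpolation=cv2.INTER_CUBIC))
E
```

```text
time_s: 8.18
position: [562.2, -161.4, 118.8]
eef_rot: [-0.364, 0.882, 0.277, -0.114]
wrist_force: [5.0, -4.5, -6.2]
grip_width: 0.998
[ 562.2395 -161.3791  118.828 ] [ 5.0352 -4.4642 -6.1578] [-0.2956  0.7356  0.4045 -0.474  -1.869  -2.2281] 8.175
```

View pics/t7c.png

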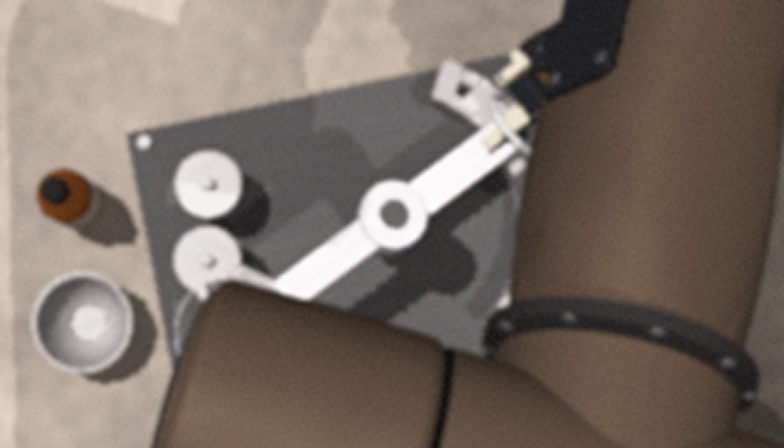

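View pics/wrist7.png

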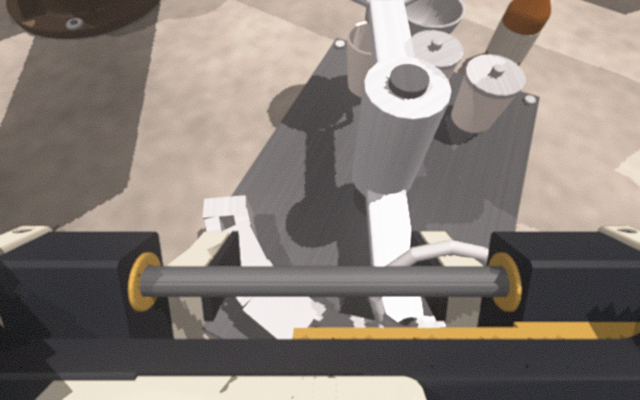

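```bash
cat > ang.py <<'E'
from h import *
def ang(f,guess,r0=40,r1=85,z=69):
    t=V(f);g=cv2.cvtColor(t.d['img'],cv2.COLOR_RGB2GRAY).astype(np.float32); res=[]
    for r in np.arange(r0,r1,5):
        ys=np.arange(-35,35.1,.5); pr=[]
        for y in ys:
            p=fx(-r,y,z,guess); u,v=t.proj(p); pr.append(cv2.getRectSubPix(g,(1,1),(u,v))[0,0])
        dp=np.gradient(cv2.GaussianBlur(np.array(pr).reshape(-1,1),(1,9),0).ravel()); m=len(ys)//2
        a=ys[:m][np.argmax(dp[:m])];b=ys[m:][np.argmin(dp[m:])]; res.append((r,a,b))
    res=np.array(res); c=(res[:,1]+res[:,2])/2
    return guess+np.median(c/-res[:,0]), np.median(res[:,2]-res[:,1]), np.round(np.polyfit(res[:,0],c,1),3)
if __name__=='__main__':
    for f,g in (('top0',0),('top1',0),('top5',0),('top6',.2),('top7',.4)): print(f,ang(f,g))
E
python3 ang.py
```

```text
top0 (np.float64(-0.00625), np.float64(33.0), array([  0.152, -10.067]))
top1 (np.float64(-0.007142857142857143), np.float64(33.0), array([ 0.138, -9.05 ]))
top5 (np.float64(-0.010714285714285714), np.float64(33.5), array([0.007, 0.161]))
top6 (np.float64(0.20833333333333334), np.float64(34.0), array([-0.012,  0.25 ]))
top7 (np.float64(0.4222222222222222), np.float64(34.0), array([-0.036,  0.733]))
```

```bash
python3 -m handwheel '[[[-1,0,0.002,0.002,0,0,0],[-1,0,0.004,0.004,0,0,0],[-1,0,0.006,0.006,0,0,0],[-1,0,0.006,0.006,0,0,0]]]';python3 -m handwheel '[[[-1,0,0.0015,0.0015,0,0,0],[-1,0,0.0025,0.0025,0,0,0],[-1,0,0.0025,0.0025,0,0,0]]]'; python3 -m handwheel '[[[-1,0,0.0015,0.0015,0,0,0],[-1,0,0.0025,0.0025,0,0,0],[-1,0,0.0025,0.0025,0,0,0]]]'
```

```text
time_s: 8.78
position: [561.9, -161.6, 110.6]
eef_rot: [-0.364, 0.882, 0.277, -0.114]
wrist_force: [3.6, -5.0, -5.5]
grip_width: 0.998
time_s: 9.15
position: [561.9, -161.6, 107.3]
eef_rot: [-0.364, 0.882, 0.277, -0.114]
wrist_force: [4.4, -3.5, -5.8]
grip_width: 0.998
time_s: 9.52
position: [562.0, -161.6, 103.9]
eef_rot: [-0.364, 0.882, 0.277, -0.114]
wrist_force: [5.6, -4.3, -5.1]
grip_width: 1.001
```

```bash
for i in 1; do python3 -m handwheel '[[[-1,0,0.0015,0.0015,0,0,0],[-1,0,0.0025,0.0025,0,0,0],[-1,0,0.0025,0.0025,0,0,0]]]'; python3 -m handwheel '[[[-1,0,0.0015,0.0015,0,0,0],[-1,0,0.0025,0.0025,0,0,0],[-1,0,0.0025,0.0025,0,0,0]]]'; done
python3 - <<'E'
from h import *
from ang import ang
snap('top','top8');snap('wrist','wrist8');snap('scene','scene8');print(ang('top8',.4))
a=cv2.imread('pics/wrist8.png')[150:350,300:620];a=cv2.resize(a,(800,500),interpolation=cv2.INTER_CUBIC);cv2.imwrite('pics/w8c.png',a)
E
```

```text
time_s: 9.9
position: [561.7, -161.6, 101.0]
eef_rot: [-0.364, 0.882, 0.277, -0.114]
wrist_force: [3.2, -3.9, -2.7]
grip_width: 1.002
time_s: 10.28
position: [560.8, -161.0, 97.2]
eef_rot: [-0.365, 0.881, 0.277, -0.115]
wrist_force: [-0.0, 1.0, 0.5]
grip_width: 0.999
(np.float64(0.42083333333333334), np.float64(34.0), array([-0.028,  0.478]))
```

View pics/w8c.png

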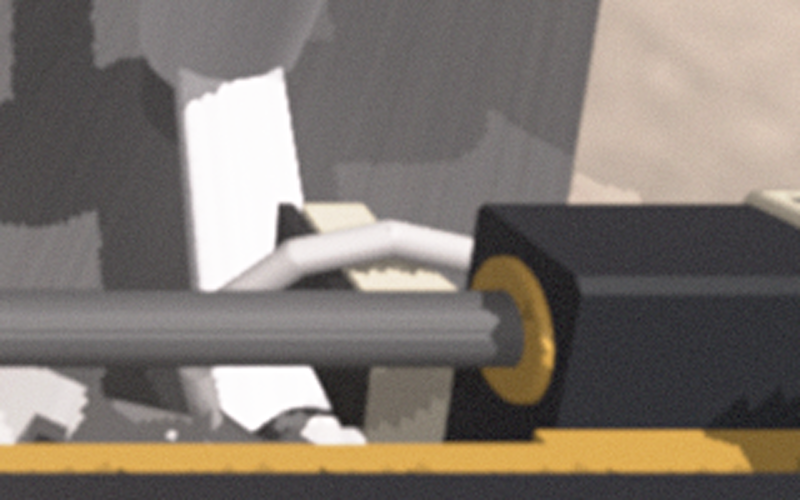

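```bash
cat > bar.py <<'E'
from h import *
np.set_printoptions(precision=1,suppress=True)
def pt(f,u,v):
    w=V(f);z=float(np.median(w.d['depth'][v-1:v+2,u-1:u+2]));d=w.d
    return (w.T@np.array([(u-d['cx'])/d['fx']*z,(v-d['cy'])/d['fy']*z,z,1]))[:3]
if __name__=='__main__':
    for f,u,v in (('wrist2',396,168),('wrist3',426,194),('wrist4',442,227),('wrist5',451,246),('wrist7',450,246),('wrist8',456,244)): print(f,pt(f,u,v))
E
python3 bar.py
```

```text
wrist2 [ 582.2 -180.5  161.4]
wrist3 [ 582.9 -179.3  162.6]
wrist4 [ 582.2 -180.5  162.3]
wrist5 [ 582.4 -180.1  180.4]
wrist7 [ 625.4 -161.6  179.4]
wrist8 [ 625.2 -161.7  162.2]
```

```bash
python3 -m handwheel '[[[-1,0,0.003,0,0,0,0],[-1,0,0.006,0,0,0,0],[-1,0,0.006,-0.005,0,0,0],[-1,0,0.006,-0.012,0,0,0],[-1,0,0.006,-0.02,0,0,0],[-1,0,0.006,-0.03,0,0,0],[-1,0,0.006,-0.04,0,0,0],[-1,0,0.006,-0.04,0,0,0]]]'
python3 - <<'E'
from h import *
o,P,Q=cur();print(P,o['wrist_force'],o['joint_pos'])
snap('wrist','wrist9')
E
```

```text
time_s: 11.42
position: [580.2, -189.0, 121.7]
eef_rot: [-0.364, 0.882, 0.277, -0.114]
wrist_force: [-0.0, 0.5, 0.3]
grip_width: 1.0
[ 580.19229674 -189.03736728  121.70889842] [-0.01923435  0.52877536  0.31843182] [-0.32058963  0.7780667   0.49378726 -0.46726832 -1.92047778 -2.22924853]
```

View pics/wrist9.png

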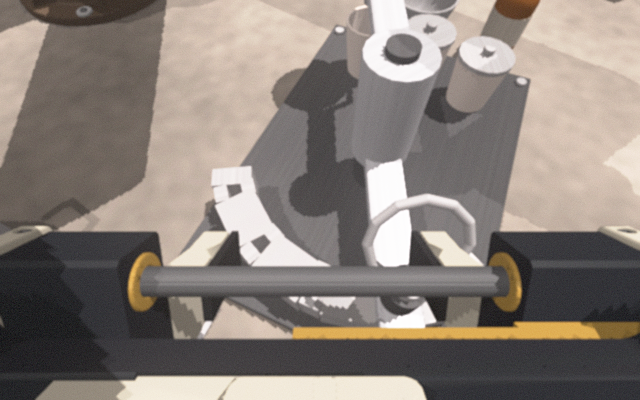

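```bash
python3 -m handwheel '[[[-1,0,0,-0.01,0,0,0],[-1,0,0,-0.025,0,0,0],[-1,0,0,-0.045,0,0,0],[-1,0,0,-0.07,0,0,0],[-1,0,0,-0.09,0,0,0],[-1,0,-0.03,-0.12,0,0,0],[-1,0,-0.05,-0.14,0,0,0],[-1,0,-0.05,-0.14,0,0,0]]]'
python3 - <<'E'
from h import *
o,P,Q=cur();print(P,o['wrist_force'],o['joint_pos'])
for n in ('wrist','top','scene'):snap(n,n+'10')
E
```

```text
time_s: 12.48
position: [616.5, -241.3, 258.8]
eef_rot: [-0.363, 0.883, 0.278, -0.112]
wrist_force: [0.2, 0.0, -0.8]
grip_width: 0.998
[ 616.51134522 -241.29323896  258.80530918] [ 0.17871896  0.01220803 -0.83373769] [-0.36939159  0.80241838  0.87342661 -0.53282481 -2.25262012 -2.3723468 ]
```

View pics/wrist10.png

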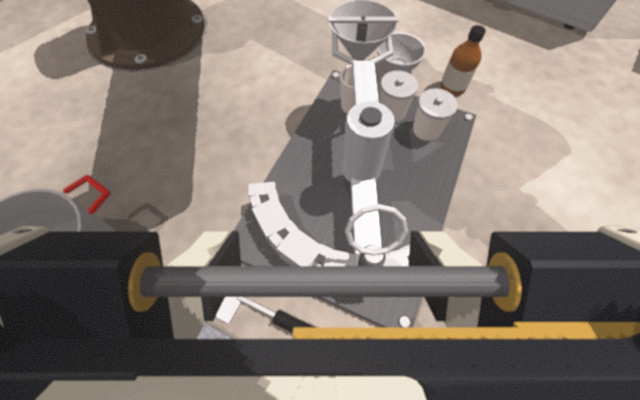

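View pics/top10.png

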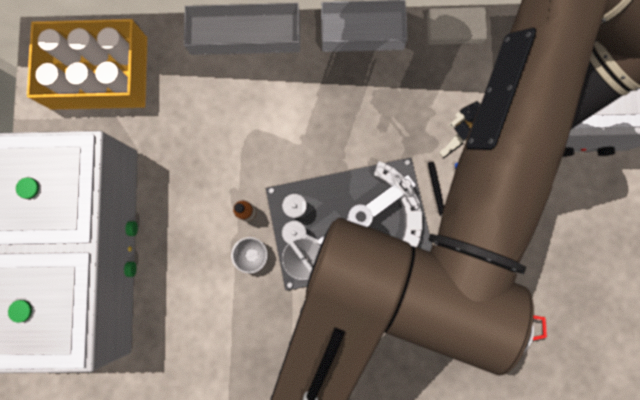

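View pics/scene10.png

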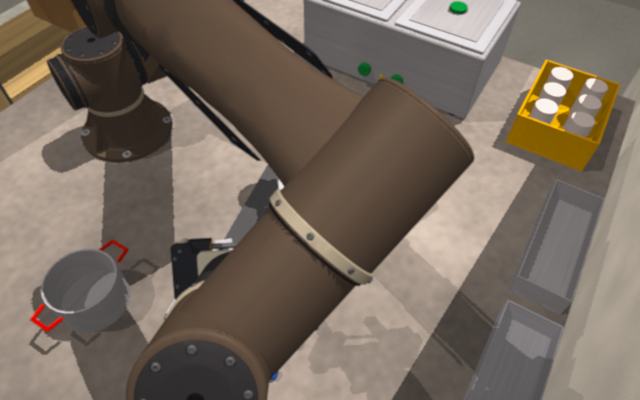

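Run:
```python
from bar import *
from ang import ang
for v in (206,207,208,209): print(pt('wrist10',379,v))
print(fx(-110,0,159,.42), ang('top10',.42,40,75))
w=V('wrist10'); print('knob proj',w.proj(fx(-125,0,108,.42)),'ringtop',w.proj(fx(-110,0,159,.42)),'raised10',w.proj(fx(-110,0,169,.42)))
a=cv2.imread('pics/wrist10.png')[0:290,230:500];cv2.imwrite('pics/w10c.png',cv2.resize(a,(559,600),interpolation=cv2.INTER_CUBIC))
```

```text
[ 625.9 -161.1  162.5]
[ 626.4 -161.7  161.9]
[ 626.8 -162.3  161.3]
[ 627.3 -162.9  160.7]
[ 623.9 -161.7  159. ] (np.float64(0.42), np.float64(34.0), array([-0. ,  0.4]))
knob proj (np.float64(370.7457627372004), np.float64(240.2412843980561)) ringtop (np.float64(376.33291350029015), np.float64(206.97908956057535)) raised10 (np.float64(377.82460867329337), np.float64(202.28600126698012))
```

View pics/w10c.png

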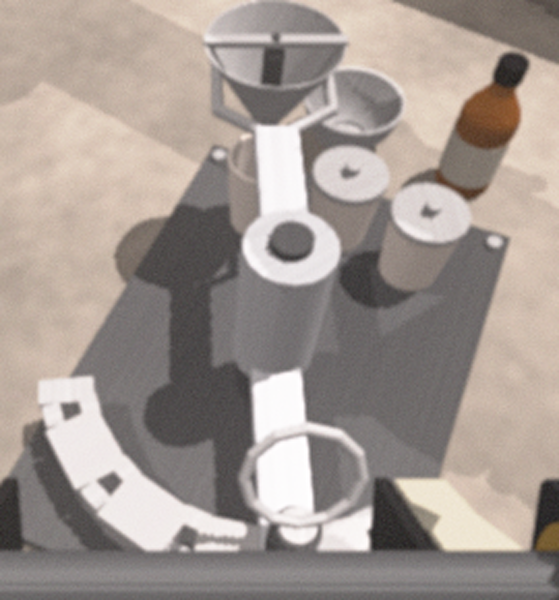

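```bash
python3 -c "
from station import manip,telemetry
print(telemetry.get_obs()['qvel']);print(manip.finish_job())"
```

```text
[-0.00031746  0.01213806 -0.01087406 -0.00011319  0.00047264  0.00097025]
the job is handed in; nothing more can be done
None
```

The funnel now stands over the open cup, the pin is home in the next hole, and the job is handed in. I put one open finger through the pull ring and lifted the pin about 18 mm without gripping. I swung the arm +0.42 rad, lowered the finger until the pin dropped in, and withdrew. The arm took about 12.5 s of the 48 s.

**Last checks:**
- **Pin:** the ring's top bar measured 162 mm, the same as with the pin home at the start. Raised, it measured 180 mm.
- **Arm angle:** it measured 0.420 rad from the top view. Against the −0.006 rad reading at the start, the change is about 0.426 rad, within my measuring error.
- **Funnel and other items:** the last wrist picture shows the funnel over the open cup. The lidded cups, bowl and bottle looked undisturbed. The brush and spatula were only partly in view at the end, so I did not check them fully.
- **Robot:** the gripper is clear of everything and the wrist force reads under 1 N, which is noise. While lifting, wrist force stayed under about 10 N.

**What disagreed:**
- **Finger length:** in both the wrist and top views, the open fingertips end about 38 mm short of the stated tool point, so I inserted the finger deeper to allow for it.
- **Ring position:** two-view measurements of the ring centre differed from the expected position by about 2–3 mm, which the ring's clearance covered.

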